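# Hang the catch cup under the grinder and hold the grind dial

### The job

Grind coffee for the moka pot: hook the steel catch cup over the upper rail of the coffee grinder, at the open end beside the spout where there is headroom, slide it along the rail until it hangs centred under the spout, and let go of it. Only then take the grinder's dial, turn it clockwise from off past its two click positions to the third, spring-loaded one at the stop, and keep it there: finish while still holding the dial against its spring, with the cup hanging under the spout. Leave the striped coffee cup and the coffee scoop where they are.

Things in the scene. Friction and masses are not known exactly. Their poses are not given: they have to be found in the camera images.
- grinder: Coffee grinder, fixed, 200 x 300 x 283 mm: grey foot (top z = 18-21, front edge x = -45), upright aluminium cylinder with clear hopper (front x = 60), black nose towards the robot ending in the spout, low grey switch housing front right, two level steel bars in front of the cylinder. Origin on the worktop straight below the spout, -x its front (robot side), +y its left, z up.
- spout (a point): Mouth of the spout, 24 mm across, facing down, 131 mm above the worktop. The nose above it is 36 mm wide, up to 171 mm high, and reaches 17 mm in front of this point. The rim of the hanging cup passes 8 mm beneath the spout, so the cup cannot be lifted over the rail here.
- rail_free (a point): Point on the axis of the rail (upper bar, 8 mm thick, 115 mm above the worktop) 80 mm left of the spout, nothing above it: hook the cup on here. In the grinder's frame the rail runs along y at x = 39, free from y = -48 to +116 mm between black end plates. The guide bar, 8 mm, runs below it at x = 38, z = 79; the hanging cup's back strap leans on it.
- cup: Catch cup, steel, loose, 0.1 to 0.17 kg: 58 mm across, 70 mm high, a straight black handle on one side, a hook on the other. Origin at the centre of its underside, z up, handle towards its -x, hook towards its +x. Starts upright on the worktop in front of the grinder. Hanging, its axes agree with the grinder's (tilted up to 0.1 rad) and its origin is 53 mm above the worktop.
- cup_handle (a point): Grip point of the handle, 78 mm from the cup's axis, 50 mm above its underside. The handle is a level bar 14 wide and 14 high that runs from 33 to 111 mm from the axis.
- cup_hook (a point): Point in the hook where the rail's axis lies when the cup hangs: 39 mm behind the cup's axis, 62 mm above its underside. In the cup's frame the hook is 26 wide: a slot 12 wide (x = 33 to 45), open downwards, between the flat back strap (z = 21 to 70, bent in below) and a lip reaching down to z = 50; slot roof z = 66. To pass over the rail the cup must be 16 mm or more higher than it hangs.
- cup_mouth (a point): Centre of the cup's rim, 70 mm above its underside.
- dial (a joint): Turn of the dial, rad: 0 = off (its start), grows clockwise seen from above. Clicks (detents) hold it at about 0.4 and 0.8; the third position is at the stop, 1.25, from where a spring (about 0.15 N m) returns the dial to the second click when let go. Getting over a click takes up to about 0.25 N m.
- dial_grip (a point): On the upright axis of the dial on the switch housing, 86 mm above the worktop, where fingers take its wing: a straight black bar 44 long, 13 wide, 60 to 94 mm above the worktop, on a round skirt 54 mm across (top at 62.5 mm; keep fingertips above it). At 0 the wing lies along the grinder's x axis, its white pointer away from the robot. The point turns with the dial.
- mug: Bystander: small striped coffee cup, 65 x 92 x 49 mm, on a cork coaster at the front right. Origin under its middle.
- coffee_scoop: Bystander: steel coffee scoop, 38 x 110 x 22 mm, lying at the front. Origin under its middle.

How it is judged:
By the outcome, as a careful person would: the job done as asked, in the order asked, and still so for the second after the job is handed in, while the arm keeps its last pose, push and grip.
It also fails if it takes over 54 s, if anything falls off the work surface, if the arm or the gripper's body presses on something with over 40 N, if the wrist force passes 120 N, or if a joint passes its speed limit or range.

### The arm

A 7-joint arm with a two-finger parallel gripper is mounted at the origin on a cart in front of the work surface, level with it; the furniture and walls round the work are solid. World frame = base frame: x ahead of the robot, y to its left, z up, the work surface at z = 0. Lengths are in m, angles in rad, forces in N, time in s.
With the tool pointing down it reaches from about 0.425 to 0.875 m from the base axis. Payload 8.4 kg.
Tool frame: the origin (TCP) lies midway between the tips of the shut fingers; the grasp point (between the pads) lies 19 mm behind it; z points along the fingers, y is the line along which they close (so a half turn about z gives the same grasp; the last joint's range is limited). The gripper opens to 85 mm and grips with 20 to 120 N. Pads are 22 mm wide; open, the fingers measure 114 mm over their backs; the gripper's body (76 mm by 85 mm) begins 54 mm behind the grasp point. The pads swing forward as they close: fully open they stand 13 mm farther back than shut.
Start: joints at [-1.277, 0.333, 0.04, 1.465, -0.013, 1.343, -0.059], TCP at [0.249, 0.6, 0.231] pointing down, gripper open.
Joint ranges: [-2.58, 2.58], [-0.38, 2.09], [-1.3, 1.39], [0.25, 2.4], [-1.5, 4.64], [0.08, 2.09], [-2.65, 2.65]. Speed limits (rad/s): [2.22, 2.22, 2.79, 2.79, 3.14, 3.14, 3.14].

### API

Orientations are given as a unit quaternion [w, x, y, z].
In Python, from workcell import sense, cams, manip gives the robot as it stands.
- The arm moves only by the tool play_rows, never from a script. Its argument "plan" is a list of rows, each a list of 3 entries, a list of its own where there are three numbers: the shift along the tool's x, y, z in units of 30 mm (1.0 is 30 mm), then the turn about the tool's z in units of 5 degrees (1.0 is 5 degrees), then the finger opening in mm, from 0 to 85.4. In form: [[[tx, ty, tz], yaw, gripper], ...]. A call has 1 to 10 rows; each row is the pose to reach, as a shift and turn from the pose commanded when the call began, along the tool's axes at that moment; what a row does not reach only later rows make up. A row lasts 1/8 s, in which the tool goes at most 62.5 mm and 10.7 degrees, less where a joint would pass 70% of its speed; a pose out of reach is approached as far as the arm can. A call with a gripper value outside its range is refused whole. The fingers move at their own pace and stop on an object; "squeeze" is the grip in N (left out, the last holds). Time passes only in rows, so rows that repeat a pose let the fingers close. It gives the time, the measured TCP pose, the force, the opening and the grip force at its end, in the units of the state.
- sense(): the state, without advancing time (a new reading comes with each control period).
- cams.snapshot(name): name is "side" or "top"; returns a dict with "frame" (400x640x3 uint8, blue, green, red), "fx", "fy", "cx", "cy" (pixels), "world_to_cam" (4x4, takes a point from world to camera coordinates). Camera axes: x right, y down, z forward; pixel columns grow to the right and rows downward; lengths in m; the calibration is good to about 2 mm. A picture is of the moment at which its call begins. There is no depth.
- manip.job_done(): hands the job in; it is judged then, once.
The state is a dict: "clock": time; "joint_pos": joint angles; "qvel": joint speeds; "tau": joint torques, N m; "ee_pos": TCP position; "tool_rot": TCP orientation; "force": force on the tool from outside, world axes, zero at the start; "wrist_torque": the same for the moment, N m; "gripper_width": finger opening in m; "gripper_force": force on a finger pad.
Only numpy, scipy, OpenCV 4.12 (cv2) and the standard library are available. Lean on these libraries where they do the work, as an engineer would, in place of code of your own. Each camera call takes 0.05 s, during which the arm holds its last target. There are 200 camera calls.

## Working session

There is one attempt and no reset: what is moved stays moved. The work goes in short steps, Python scripts to look and compute and a tool call to move; the robot and the scene stay as the last step left them, time stands still between calls to the robot, and variables do not carry over. Pictures are saved under pics/ and viewed, at most 10 in all, crops included, and the job is handed in when it is done.

Besides the shell and the picture viewer there is one more tool, called after "Request:" by a JSON object that holds its "op" and its "data". play_rows: Moves the arm, as the interface text tells. Its arguments: {"type":"object","properties":{"plan":{"type":"array","items":{"type":"array"}},"squeeze":{"type":"number"}},"required":["plan"]}

```bash
mkdir -p pics
python3 - <<'E'
from workcell import sense,cams
import cv2,pickle
s=sense();print(s)
d={}
for n in("side","top"):
    c=cams.snapshot(n);d[n]=c;cv2.imwrite(f"pics/{n}0.png",c["frame"]);print(n,c["fx"],c["cx"],c["cy"],c["world_to_cam"])
pickle.dump(d,open("c0.pkl","wb"))
E
```

```text
{'clock': 0.0, 'joint_pos': array([-1.27718376,  0.33388923,  0.03987358,  1.46629798, -0.01338212,
        1.34327771, -0.05849705]), 'qvel': array([-0.00107134, -0.00051984, -0.00017135, -0.00084245, -0.00080928,
       -0.00080536,  0.00033687]), 'tau': array([-5.03880838e-04, -6.58569860e+01,  1.36501964e+00, -4.05549145e+01,
        1.67606631e-02,  1.27720935e-02,  8.83503071e-05]), 'ee_pos': array([0.24866886, 0.6000547 , 0.23042219]), 'tool_rot': array([-9.46064598e-05,  1.95151000e-01,  9.80772880e-01, -7.97688761e-04]), 'force': array([ 0.11212553, -0.18724545,  0.66698737]), 'wrist_torque': array([ 0.0154486 ,  0.01150881, -0.01198918]), 'gripper_force': 0.0, 'gripper_width': 0.08548084969614}
side 415.0157509177041 315.9772960997115 201.88734155446937 [[-0.84580544 -0.53339407 -0.0101942   0.44755959]
 [-0.24605524  0.40698316 -0.87967126  0.29496297]
 [ 0.4733603  -0.7415224  -0.47547298  0.52299836]
 [ 0.          0.          0.          1.        ]]
top 435.7771695645985 316.22984216619017 207.65904148576954 [[-5.08116692e-03 -9.99986229e-01 -1.31251780e-03 -1.07870109e-01]
 [-9.80689898e-01  5.23971717e-03 -1.95499024e-01  6.05722090e-01]
 [ 1.95503209e-01  2.93809770e-04 -9.80703018e-01  8.52241423e-01]
 [ 0.00000000e+00  0.00000000e+00  0.00000000e+00  1.00000000e+00]]
```

View pics/side0.png

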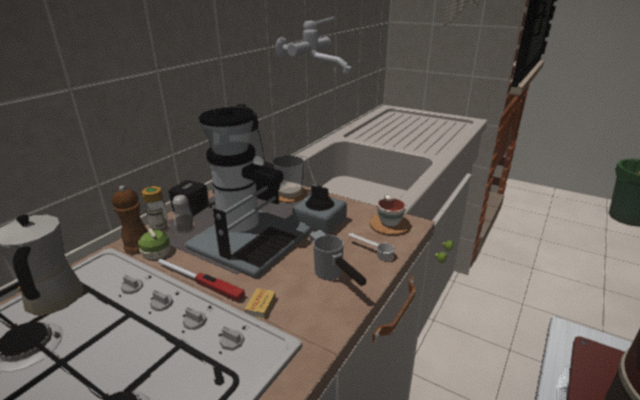

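View pics/top0.png

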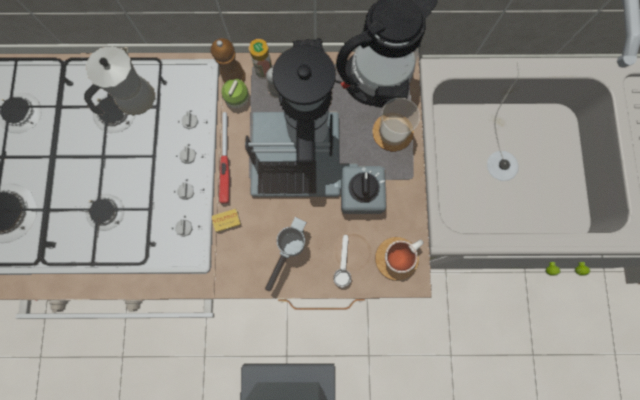

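Side: cup at about (328,257) with handle to (362,282), grinder rail near (240,205), dial (320,195). Top: cup (291,241), handle end (270,289), rail around y≈155, dial (366,185). I'll zoom in for exact pixels.

Run:
```python
import cv2
t=cv2.imread("pics/top0.png")[80:300,235:435];s=cv2.imread("pics/side0.png")[130:290,180:400]
a=cv2.resize(t,None,fx=2.7,fy=2.7,interpolation=2);cv2.imwrite("pics/a.png",cv2.convertScaleAbs(a,alpha=1.6))
b=cv2.resize(s,None,fx=3.6,fy=3.6,interpolation=2);cv2.imwrite("pics/b.png",cv2.convertScaleAbs(b,alpha=1.6))
```

```text
(no output)
```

View pics/a.png

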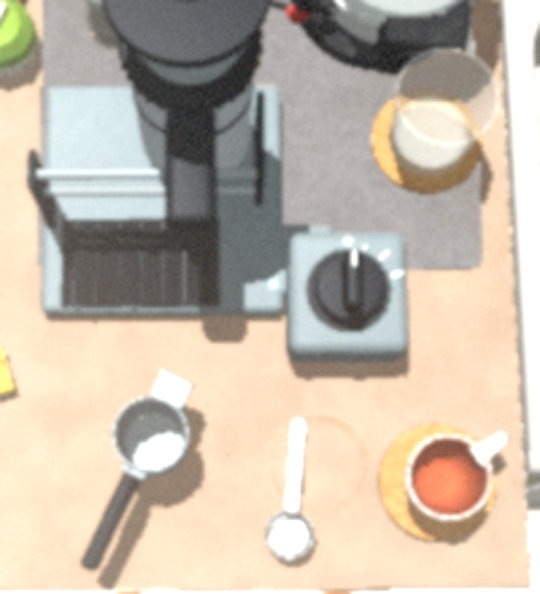

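View pics/b.png

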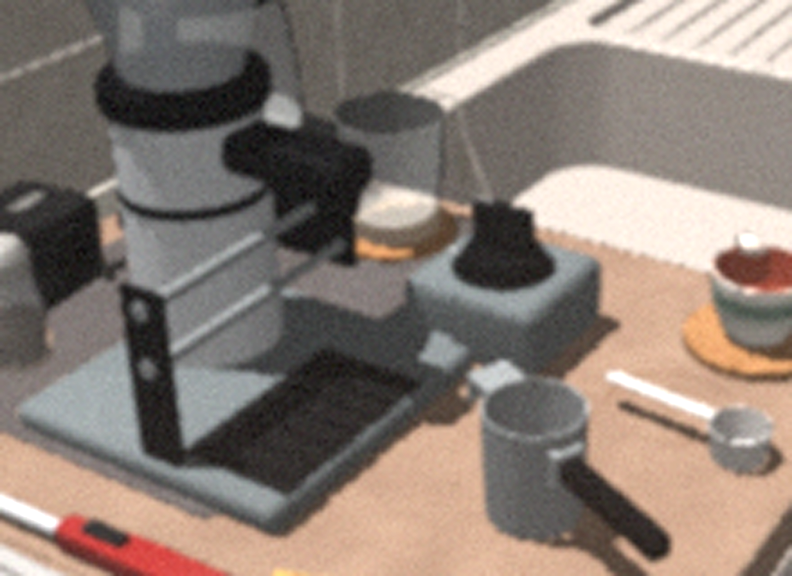

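Crop a (2.7x from (235,80)): rail ends (40,174)–(165,172), foot corners (45,315)/(283,313), cup rim centre (151,437), handle end (93,562), dial wing (353,250)–(352,310). Crop b (3.6x from (180,130)): rail at (165,297)–(310,212), cup rim centre (536,402), handle end (655,542), wing top about (503,207).

```bash
cat > h.py <<'E'
import pickle,numpy as np
d=pickle.load(open("c0.pkl","rb"))
def ray(n,u,v):
    c=d[n];W=c["world_to_cam"];R,t=W[:3,:3],W[:3,3]
    return -R.T@t, R.T@np.array([(u-c["cx"])/c["fx"],(v-c["cy"])/c["fy"],1])
def onz(n,u,v,z):
    o,r=ray(n,u,v);return o+r*(z-o[2])/r[2]
def tri(p,q):
    (o,a),(b,e)=ray("top",*p),ray("side",*q)
    k=np.linalg.lstsq(np.c_[a,-e],b-o,rcond=None)[0]
    x,y=o+a*k[0],b+e*k[1];return (x+y)/2,np.linalg.norm(x-y)
def proj(n,p,dd=None):
    c=(dd or d)[n];q=c["world_to_cam"]@np.r_[p,1]
    return np.array([c["fx"]*q[0]/q[2]+c["cx"],c["fy"]*q[1]/q[2]+c["cy"]])
A=lambda x,y:(235+(x+.5)/2.7-.5,80+(y+.5)/2.7-.5)
B=lambda x,y:(180+(x+.5)/3.6-.5,130+(y+.5)/3.6-.5)
E
python3 - <<'E'
from h import *
np.set_printoptions(precision=4,suppress=True)
print("cam",ray("top",0,0)[0],ray("side",0,0)[0])
for n,p,z in [("footFL",(45,315),.018),("footFR",(283,313),.018),("footBL",(45,88),.021),("railL",(40,174),.115),("railR",(165,172),.115),("guideL",(50,190),.079),("guideR",(165,186),.079),
 ("noseL",(167,215),.150),("noseR",(216,215),.15),("rim",(151,437),.07),("rimL",(114,437),.07),("rimR",(189,437),.07),("handEnd",(93,562),.057),("handRoot",(131,478),.057),("hookfarmid",(176,381),.068),
 ("ptr",(353,250),.094),("wingB",(352,310),.094),("skirtL",(309,288),.0625),("skirtR",(391,288),.0625)]:
    print(n,onz("top",*A(*p),z))
for n,p,z in [("rim",(536,402),.07),("handEnd",(655,540),.05),("railL",(165,297),.115),("railR",(310,212),.115),("guideL",(175,352),.079),("footF",(278,520),.018),("skirt",(503,262),.0625),("wing",(503,207),.094)]:
    print("side",n,onz("side",*B(*p),z))
print(tri(A(151,437),B(536,402)))
E
```

```text
cam [ 0.4269 -0.1113  0.9541] [0.2036 0.5065 0.5127]
footFL [0.6396 0.0317 0.018 ]
footFR [ 0.6402 -0.1624  0.018 ]
footBL [0.8357 0.036  0.021 ]
railL [0.7259 0.0233 0.115 ]
railR [ 0.7269 -0.0704  0.115 ]
guideL [0.7256 0.0209 0.079 ]
guideR [ 0.7283 -0.0687  0.079 ]
noseL [ 0.6822 -0.0736  0.15  ]
noseR [ 0.682  -0.1086  0.15  ]
rim [ 0.533  -0.0585  0.07  ]
rimL [ 0.5332 -0.0306  0.07  ]
rimR [ 0.5329 -0.0872  0.07  ]
handEnd [ 0.4407 -0.0148  0.057 ]
handRoot [ 0.5033 -0.0427  0.057 ]
hookfarmid [ 0.5761 -0.0772  0.068 ]
ptr [ 0.6716 -0.212   0.094 ]
wingB [ 0.625 -0.21   0.094]
skirtL [ 0.65   -0.1806  0.0625]
skirtR [ 0.6496 -0.2445  0.0625]
side rim [ 0.5395 -0.0626  0.07  ]
side handEnd [ 0.4447 -0.0157  0.05  ]
side railL [0.7272 0.0122 0.115 ]
side railR [ 0.7241 -0.109   0.115 ]
side guideL [0.7274 0.01   0.079 ]
side footF [0.6383 0.0373 0.018 ]
side skirt [ 0.6438 -0.1975  0.0625]
side wing [ 0.6514 -0.21    0.094 ]
(array([ 0.5344, -0.0578,  0.0741]), np.float64(0.004048767275017069))
```

```bash
cat > m.py <<'E'
import numpy as np,sys
from scipy.spatial.transform import Rotation as Rot
from workcell import sense
def rel(pts):
    "pts: (x,y,z,azimuth deg of tool y); prints rows"
    s=sense();q=s["tool_rot"];R=Rot.from_quat([*q[1:],q[0]]).as_matrix()
    az=np.degrees(np.arctan2(R[1,1],R[0,1]))
    print("t",round(s["clock"],2),"pos",s["ee_pos"].round(4),"az",az.round(2),"z",R[:,2].round(3),"w",round(s["gripper_width"],4),"F",s["force"].round(1),"T",s["wrist_torque"].round(2),"gf",round(s["gripper_force"],1),"q",s["joint_pos"].round(2))
    for p in pts:
        print((R.T@(np.array(p[:3])-s["ee_pos"])/.03).round(2), round((az-p[3])/5,2))
E
python3 -c "
from m import *
rel([(.5,.3,.23,67.5),(.463,-.0265,.15,65.4),(.463,-.0265,.031,65.4)])"
```

```text
t 0.1 pos [0.2487 0.6001 0.2305] az 67.49 z [-0.    -0.001 -1.   ] w 0.0852 F [0.3 0.3 0. ] T [0.02 0.   0.03] gf 0.0 q [-1.28  0.33  0.04  1.47 -0.01  1.34 -0.06]
[-11.57  -6.03   0.03] -0.0
[-14.6  -16.56   2.71] 0.42
[-14.59 -16.55   6.68] 0.42
```

Request:
{"op": "play_rows", "data": {"plan": [[[-3,-1.5,0],0,85],[[-6,-3,0],0,85],[[-9,-4.5,0],0,85],[[-11.5,-6,0],0,85],[[-11.5,-6,0],0,85],[[-12.2,-8.5,0.5],0,85],[[-13,-11,1],0,60],[[-13.8,-13.7,2],0.4,60],[[-14.6,-16.55,2.7],0.4,50],[[-14.6,-16.55,2.7],0.4,50]], "squeeze": 80}}

```text
clock: 1.35
ee_pos: [0.467, 0.0564, 0.1703]
tool_rot: [-0.0, 0.212, 0.977, 0.0]
force: [-0.1, -1.1, 0.3]
gripper_width: 0.05
gripper_force: 0.0
```

```bash
python3 -c "
from m import *
rel([(.463,-.0265,.15,65.4),(.463,-.0265,.031,65.4)])"
```

```text
t 1.35 pos [0.467  0.0564 0.1703] az 65.49 z [-0.  0. -1.] w 0.05 F [-0.1 -1.1  0.3] T [-0.03 -0.11  0.  ] gf 0.0 q [-0.64 -0.    0.42  1.99  0.    1.16  0.93]
[-1.03 -2.57  0.68] 0.02
[-1.03 -2.57  4.64] 0.02
```

Request:
{"op": "play_rows", "data": {"plan": [[[-1,-2.5,0.7],0,50],[[-1.03,-2.57,0.7],0,50],[[-1.03,-2.57,0.7],0,50]]}}

```text
clock: 1.72
ee_pos: [0.463, -0.0263, 0.1494]
tool_rot: [-0.0, 0.214, 0.977, -0.0]
force: [0.0, 0.6, -0.8]
gripper_width: 0.0503
gripper_force: 0.0
```

Run:
```python
from m import *
from workcell import cams
import cv2
rel([(.463,-.0265,.15,65.4),(.463,-.0265,.031,65.4)])
f=[cv2.resize(cams.snapshot("side")["frame"][150:320,250:450],None,fx=2,fy=2),cv2.resize(cams.snapshot("top")["frame"][130:300,200:400],None,fx=2,fy=2)]
cv2.imwrite("pics/c.png",cv2.convertScaleAbs(cv2.hconcat(f),alpha=1.5))
```

```text
t 1.73 pos [ 0.463  -0.0263  0.1494] az 65.28 z [-0.001 -0.    -1.   ] w 0.0503 F [ 0.   0.6 -0.8] T [-0.03  0.01  0.01] gf 0.0 q [-0.55 -0.    0.51  2.03  0.    1.12  1.11]
[-0.   -0.01 -0.02] -0.02
[-0.   -0.    3.95] -0.02
```

View pics/c.png

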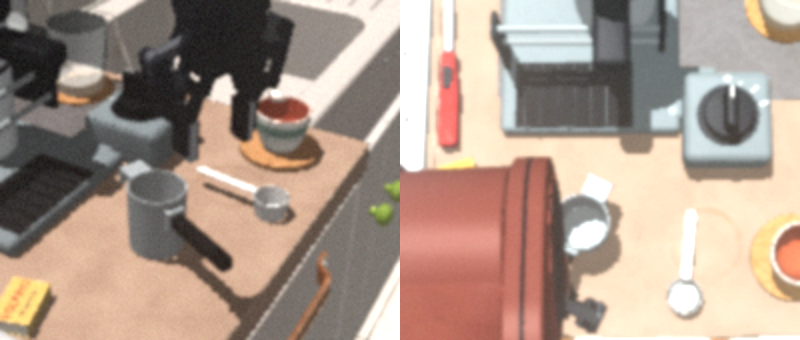

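Side half shows the fingers above the handle, pointing down, with the cup undisturbed (rim ~(157,185)); the arm hides the handle from above. Descend and grip.

Request:
{"op": "play_rows", "data": {"plan": [[[0,0,1.8],0,50],[[0,0,3.0],0,50],[[0,0,3.95],0,50],[[0,0,3.95],0,50],[[0,0,3.95],0,10],[[0,0,3.95],0,10],[[0,0,3.95],0,10],[[0,0,3.95],0,10]], "squeeze": 80}}

```text
clock: 2.82
ee_pos: [0.4644, -0.0241, 0.0323]
tool_rot: [0.001, 0.212, 0.977, 0.001]
force: [-2.0, 1.2, 7.2]
gripper_width: 0.0121
gripper_force: 78.5
```

Run:
```python
from m import *
from workcell import cams
import cv2
rel([])
f=cams.snapshot("side")["frame"];cv2.imwrite("pics/d.png",cv2.convertScaleAbs(cv2.resize(f[190:310,280:420],None,fx=4,fy=4,interpolation=2),alpha=1.6))
```

```text
t 2.83 pos [ 0.4644 -0.0241  0.0323] az 65.51 z [ 0.002  0.001 -1.   ] w 0.0121 F [-2.   1.2  7.2] T [0.37 0.15 0.05] gf 78.5 q [-0.52  0.18  0.52  2.14 -0.12  0.85  1.21]
```

View pics/d.png

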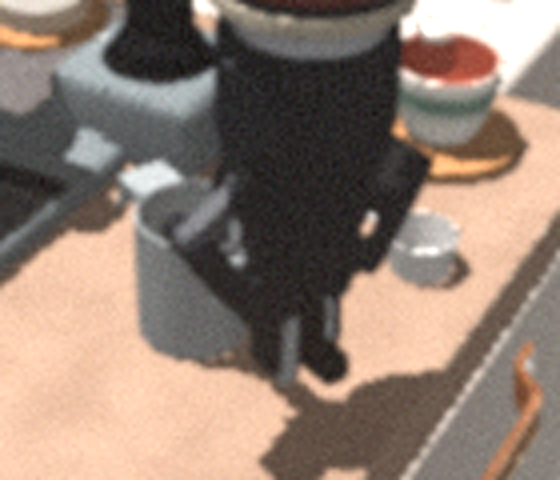

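Fingers hold the handle (opening 12 mm, cup upright, hook at (150,180)). Lift, turn, and carry in front of the rail.

```bash
python3 -c "
from m import *
rel([(.464,-.024,.135,65.5),(.53,-.0105,.135,90),(.57,-.0105,.125,90)])"
```

```text
t 2.88 pos [ 0.4644 -0.0241  0.0323] az 65.51 z [ 0.002  0.001 -1.   ] w 0.0126 F [-2.5  1.9  7.9] T [0.28 0.15 0.03] gf 78.5 q [-0.52  0.18  0.52  2.14 -0.12  0.85  1.21]
[ 0.01  0.   -3.42] 0.0
[-1.81  1.32 -3.42] -4.9
[-3.02  1.87 -3.08] -4.9
```

Request:
{"op": "play_rows", "data": {"plan": [[[0,0,-1.0],0,10],[[0,0,-2.2],0,10],[[0,0,-3.4],0,10],[[-0.6,0.4,-3.4],-1.6,10],[[-1.2,0.9,-3.4],-3.2,10],[[-1.8,1.3,-3.4],-4.9,10],[[-2.4,1.6,-3.4],-4.9,10],[[-2.4,1.6,-3.4],-4.9,10],[[-2.4,1.6,-3.4],-4.9,10]]}}

```text
clock: 4.0
ee_pos: [0.5483, -0.011, 0.1332]
tool_rot: [-0.0, 0.0, 1.0, -0.0]
force: [-0.4, -0.7, -1.7]
gripper_width: 0.0123
gripper_force: 78.2
```

Run:
```python
from m import *
from workcell import cams
import cv2
rel([])
a=cams.snapshot("side")["frame"][130:290,180:380];b=cams.snapshot("top")["frame"][130:290,230:370]
f=cv2.hconcat([cv2.resize(x,None,fx=2.3,fy=2.3,interpolation=2) for x in(a,b)])
cv2.imwrite("pics/e.png",cv2.convertScaleAbs(f,alpha=1.6))
```

```text
t 4.0 pos [ 0.5483 -0.011   0.1332] az 89.96 z [-0.001 -0.    -1.   ] w 0.0123 F [-0.4 -0.7 -1.7] T [-0.03  0.12 -0.01] gf 78.2 q [-0.51  0.22  0.52  1.86 -0.12  1.1   1.62]
```

View pics/e.png

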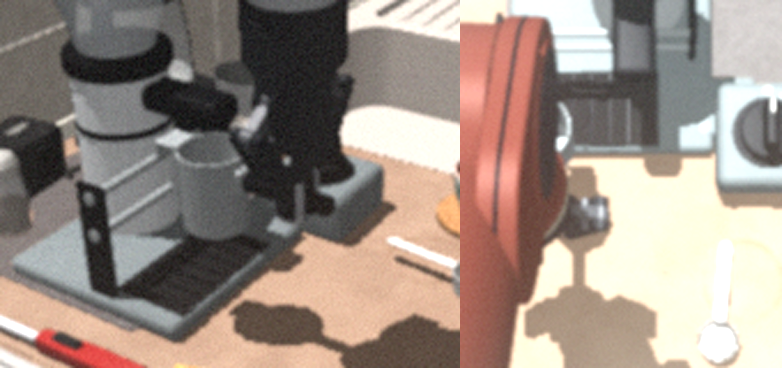

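Side half: cup held level, rim centre ≈(211,153), rim spans x 174–248; hook plate ≈(171,140), still clear of the rail. Compare with prediction.

Run:
```python
from h import *
C=lambda x,y:(180+(x+.5)/2.3-.5,130+(y+.5)/2.3-.5)
rimc=np.array([.6263,-.011,.171])
S=lambda p:((proj("side",p)-[180,130]+.5)*2.3-.5).round(1)
print("rimc",S(rimc),"bottom",S(rimc-[0,0,.07]))
th=np.linspace(0,2*np.pi,72)
c=np.array([S(rimc+.029*np.array([np.cos(t),np.sin(t),0])) for t in th]);print("rim",c.min(0),c.max(0))
c=np.array([S(rimc+.029*np.array([np.cos(t),np.sin(t),0])-[0,0,.07]) for t in th]);print("bot",c.min(0),c.max(0))
for y in(-.013,.013):
  for x in(.033,.048): print("hook",x,y,S(rimc+[x,y,-.002]))
print(onz("side",*C(211,153),.171))
```

```text
rimc [213.6 148. ] bottom [218.7 224.2]
rim [176.2 131.6] [250.7 165.7]
bot [183. 206.] [254.2 243.6]
hook 0.033 -0.013 [191.1 134.2]
hook 0.048 -0.013 [176.7 130. ]
hook 0.033 0.013 [170.4 146.8]
hook 0.048 0.013 [155.8 142.4]
[ 0.62288121 -0.00327554  0.171     ]
```

```bash
python3 -c "
from m import *
rel([(.57,-.015,.114,90),(.603,-.015,.112,90),(.616,-.015,.112,90)])"
```

```text
t 4.1 pos [ 0.5484 -0.0109  0.1334] az 89.97 z [-0.  0. -1.] w 0.0123 F [ 0.4 -0.1 -0.4] T [-0.    0.1   0.01] gf 78.2 q [-0.51  0.22  0.52  1.86 -0.12  1.1   1.62]
[-0.72 -0.14  0.65] -0.01
[-1.82 -0.14  0.71] -0.01
[-2.25 -0.14  0.71] -0.01
```

Request:
{"op": "play_rows", "data": {"plan": [[[-0.7,-0.14,0.6],0,10],[[-1.3,-0.14,0.65],0,10],[[-1.65,-0.14,0.7],0,10],[[-1.82,-0.14,0.7],0,10],[[-1.82,-0.14,0.7],0,10],[[-1.82,-0.14,0.7],0,10]]}}

```text
clock: 4.85
ee_pos: [0.6033, -0.015, 0.1125]
tool_rot: [-0.0, 0.0, 1.0, 0.0]
force: [0.1, 1.0, -1.9]
gripper_width: 0.0124
gripper_force: 78.2
```

Request:
{"op": "play_rows", "data": {"plan": [[[-0.1,0,0],0,10],[[-0.1,0,0],0,10],[[-0.17,0,0],0,10],[[-0.17,0,0],0,10]]}}

```text
clock: 5.35
ee_pos: [0.609, -0.0149, 0.1124]
tool_rot: [0.0, 0.0, 1.0, -0.0]
force: [0.3, 0.0, -1.2]
gripper_width: 0.0123
gripper_force: 78.2
```

Request:
{"op": "play_rows", "data": {"plan": [[[-0.07,0,0],0,10],[[-0.07,0,0],0,10],[[-0.07,0,0],0,10]]}}

```text
clock: 5.72
ee_pos: [0.6104, -0.015, 0.1122]
tool_rot: [-0.001, 0.0, 1.0, -0.0]
force: [-3.5, 0.6, -0.4]
gripper_width: 0.0125
gripper_force: 78.4
```

Request:
{"op": "play_rows", "data": {"plan": [[[-0.07,0,0],0,10],[[-0.07,0,0],0,10],[[-0.07,0,0],0,10]]}}

```text
clock: 6.1
ee_pos: [0.6105, -0.015, 0.1115]
tool_rot: [-0.003, 0.0, 1.0, 0.0]
force: [-13.3, 0.1, 4.0]
gripper_width: 0.0126
gripper_force: 78.8
```

Run:
```python
from m import *
from workcell import cams
import cv2
rel([])
a=cams.snapshot("side")["frame"][150:260,190:330]
cv2.imwrite("pics/f.png",cv2.convertScaleAbs(cv2.resize(a,None,fx=5,fy=5,interpolation=2),alpha=1.6))
```

```text
t 6.1 pos [ 0.6105 -0.015   0.1115] az 89.98 z [-0.006  0.    -1.   ] w 0.0126 F [-13.3   0.1   4. ] T [0.04 2.55 0.05] gf 78.8 q [-0.46  0.37  0.51  1.72 -0.2   1.1   1.68]
```

View pics/f.png

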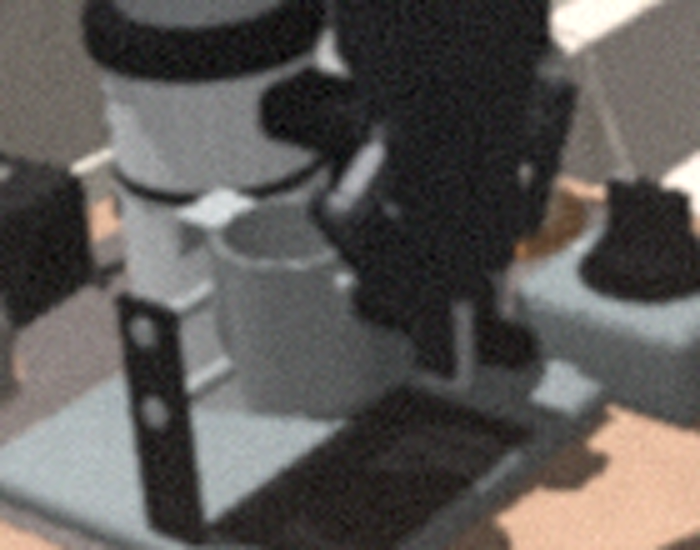

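Hook plate (215,205) sits above/behind the rail and the strap touches it at the predicted place. Back off 2 mm and lower.

Request:
{"op": "play_rows", "data": {"plan": [[[0.13,0,0],0,10],[[0.13,0,0],0,10],[[0.13,0,0.2],0,10],[[0.13,0,0.4],0,10],[[0.13,0,0.5],0,10],[[0.13,0,0.5],0,10]]}}

```text
clock: 6.9
ee_pos: [0.609, -0.015, 0.097]
tool_rot: [-0.0, 0.0, 1.0, -0.0]
force: [-0.4, 0.6, -1.5]
gripper_width: 0.0121
gripper_force: 78.3
```

```bash
python3 -c "
from m import *
rel([(.608,-.015,.088,90)])"
```

```text
t 6.9 pos [ 0.609 -0.015  0.097] az 89.99 z [-0.001 -0.    -1.   ] w 0.0121 F [-0.4  0.6 -1.5] T [ 0.01  0.09 -0.01] gf 78.3 q [-0.45  0.38  0.5   1.74 -0.21  1.07  1.69]
[ 0.03 -0.    0.3 ] -0.0
```

Request:
{"op": "play_rows", "data": {"plan": [[[0.02,0,0.13],0,10],[[0.02,0,0.27],0,10],[[0.02,0,0.27],0,10],[[0.02,0,0.27],0,10]]}}

```text
clock: 7.4
ee_pos: [0.6086, -0.0149, 0.0893]
tool_rot: [0.0, 0.0, 1.0, -0.0]
force: [0.3, 0.1, -1.1]
gripper_width: 0.0125
gripper_force: 78.3
```

Request:
{"op": "play_rows", "data": {"plan": [[[0,0,0.07],0,10],[[0,0,0.07],0,10],[[0,0,0.07],0,10]]}}

```text
clock: 7.78
ee_pos: [0.6085, -0.0149, 0.0872]
tool_rot: [0.0, 0.0, 1.0, -0.0]
force: [-0.2, -0.4, -1.3]
gripper_width: 0.0125
gripper_force: 78.3
```

```bash
python3 -c "
from h import *
print([onz('top',*A(x,174),.115)[:2].round(4) for x in (32,42,256,264)],[onz('top',*A(x,205),.16)[:2].round(4) for x in(167,216)])
from m import *
rel([(.6085,-.091,.0872,90)])"
```

```text
[array([0.7259, 0.0292]), array([0.7259, 0.0218]), array([ 0.725 , -0.1385]), array([ 0.7249, -0.1445])] [array([ 0.6864, -0.0741]), array([ 0.6862, -0.1086])]
t 7.78 pos [ 0.6085 -0.0149  0.0872] az 90.0 z [ 0. -0. -1.] w 0.0125 F [-0.2 -0.4 -1.3] T [-0.03  0.14 -0.01] gf 78.3 q [-0.45  0.39  0.5   1.75 -0.21  1.05  1.69]
[ 0.   -2.54  0.  ] -0.0
```

Request:
{"op": "play_rows", "data": {"plan": [[[0,-0.3,0],0,10],[[0,-0.7,0],0,10],[[0,-1.1,0],0,10],[[0,-1.5,0],0,10],[[0,-1.5,0],0,10],[[0,-1.5,0],0,10]]}}

```text
clock: 8.52
ee_pos: [0.6085, -0.0596, 0.0871]
tool_rot: [-0.0, -0.0, 1.0, 0.0]
force: [-0.1, 1.1, -0.7]
gripper_width: 0.0128
gripper_force: 78.3
```

Request:
{"op": "play_rows", "data": {"plan": [[[0,-0.35,0],0,10],[[0,-0.7,0],0,10],[[0,-1.06,0],0,10],[[0,-1.06,0],0,10],[[0,-1.06,0.07],0,10],[[0,-1.06,0.07],0,10]]}}

```text
clock: 9.28
ee_pos: [0.6088, -0.0916, 0.0852]
tool_rot: [0.0, -0.0, 1.0, -0.0]
force: [-0.7, -1.3, 1.0]
gripper_width: 0.0127
gripper_force: 78.6
```

Run:
```python
from m import *
from workcell import cams
import cv2
rel([])
a=cams.snapshot("side")["frame"][140:260,190:330];b=cams.snapshot("top")["frame"][110:250,260:390]
f=cv2.hconcat([cv2.resize(a,(466,400),interpolation=2),cv2.resize(b,(334,400),interpolation=2)])
cv2.imwrite("pics/g.png",cv2.convertScaleAbs(f,alpha=1.7))
```

```text
t 9.28 pos [ 0.6088 -0.0916  0.0852] az 90.0 z [ 0.001 -0.    -1.   ] w 0.0127 F [-0.7 -1.3  1. ] T [-0.21 -0.15 -0.14] gf 78.6 q [-0.34  0.41  0.52  1.74 -0.23  1.05  1.83]
```

View pics/g.png

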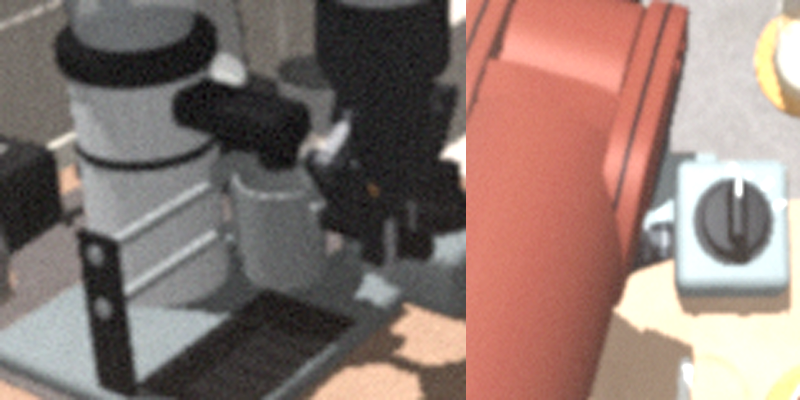

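Cup hangs under the spout (side half: rim (278,190) right under the nose end (280,160)), weight coming onto the rail. Release and lift away.

Request:
{"op": "play_rows", "data": {"plan": [[[0,0,0.02],0,14],[[0,0,0.02],0,18],[[0,0,0.02],0,24],[[0,0,0.02],0,40],[[0,0,0.02],0,50],[[0,0,0.02],0,50],[[0,0,-0.5],0,50],[[0,0,-1.5],0,50],[[0.5,0,-3],0,50],[[0.5,0,-4],0,50]]}}

```text
clock: 10.62
ee_pos: [0.5934, -0.0924, 0.2085]
tool_rot: [0.001, 0.001, 1.0, 0.0]
force: [0.7, 0.2, -0.5]
gripper_width: 0.05
gripper_force: 0.0
```

```bash
python3 -c "
from m import *
rel([(.6,-.16,.22,92),(.649,-.211,.16,92),(.649,-.211,.069,92)])"
```

```text
t 10.62 pos [ 0.5934 -0.0924  0.2085] az 89.94 z [ 0.003  0.    -1.   ] w 0.05 F [ 0.7  0.2 -0.5] T [-0.02 -0.01  0.01] gf 0.0 q [-0.38  0.27  0.56  1.65 -0.15  1.27  1.77]
[-0.22 -2.25 -0.38] -0.41
[-1.85 -3.95  1.62] -0.41
[-1.84 -3.95  4.65] -0.41
```

Request:
{"op": "play_rows", "data": {"plan": [[[-0.2,-1.2,-0.4],0,50],[[-0.5,-2.6,-0.4],0,50],[[-1.2,-3.5,0.5],0,50],[[-1.85,-3.95,1.6],0,50],[[-1.85,-3.95,1.6],0,50],[[-1.85,-3.95,1.6],0,50]]}}

```text
clock: 11.38
ee_pos: [0.6492, -0.2102, 0.1585]
tool_rot: [0.0, 0.0, 1.0, -0.0]
force: [0.2, -0.6, -0.0]
gripper_width: 0.0502
gripper_force: 0.0
```

Run:
```python
from m import *
from workcell import cams
import cv2,pickle
rel([(.649,-.211,.069,90)])
d={n:cams.snapshot(n) for n in("side","top")};pickle.dump(d,open("c1.pkl","wb"))
a=d["side"]["frame"][140:260,190:360];b=d["top"]["frame"][110:250,260:390]
f=cv2.hconcat([cv2.resize(a,(567,400),interpolation=2),cv2.resize(b,(233,400),interpolation=2)])
cv2.imwrite("pics/i.png",cv2.convertScaleAbs(f,alpha=1.7))
```

```text
t 11.38 pos [ 0.6492 -0.2102  0.1585] az 89.99 z [ 0.001 -0.    -1.   ] w 0.0502 F [ 0.2 -0.6 -0. ] T [-0.06  0.03  0.01] gf 0.0 q [-0.17  0.49  0.58  1.49 -0.28  1.24  2.02]
[ 0.01 -0.03  2.98] -0.0
```

View pics/i.png

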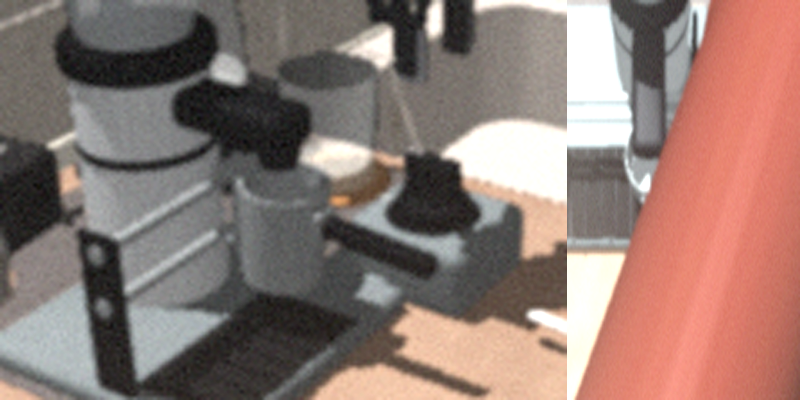

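Side half: cup hangs free and level, rim (281,185) centred under nose end (283,160), handle pointing at the robot; fingers are above the dial wing. Now take the dial.

Request:
{"op": "play_rows", "data": {"plan": [[[0,-0.02,1.2],0,50],[[0,-0.02,2.2],0,50],[[0,-0.02,2.95],0,50],[[0,-0.02,2.95],0,50],[[0,-0.02,2.95],0,30],[[0,-0.02,2.95],0,8],[[0,-0.02,2.95],0,8],[[0,-0.02,2.95],0,8],[[0,-0.02,2.95],0,8]], "squeeze": 60}}

```text
clock: 12.6
ee_pos: [0.6499, -0.2127, 0.0707]
tool_rot: [0.002, 0.001, 1.0, -0.001]
force: [-1.2, -4.5, 6.6]
gripper_width: 0.0116
gripper_force: 62.3
```

```bash
python3 -c "
from m import *
rel([])"
```

```text
t 12.6 pos [ 0.6499 -0.2127  0.0707] az 89.93 z [ 0.003 -0.002 -1.   ] w 0.0116 F [-1.2 -4.5  6.6] T [-0.66  0.12  0.04] gf 62.3 q [-0.15  0.57  0.55  1.57 -0.32  1.09  2.05]
```

Request:
{"op": "play_rows", "data": {"plan": [[[0,-0.07,0],1,8],[[0,-0.07,0],2,8],[[0,-0.07,0],3,8],[[0,-0.07,0],4,8],[[0,-0.07,0],5,8],[[0,-0.07,0],6,8],[[0,-0.07,0],7,8],[[0,-0.07,0],8,8],[[0,-0.07,0],9,8],[[0,-0.07,0],10,8]]}}

```text
clock: 13.85
ee_pos: [0.651, -0.2108, 0.0707]
tool_rot: [0.001, 0.423, 0.906, 0.002]
force: [-0.0, 5.5, 9.6]
gripper_width: 0.0119
gripper_force: 62.8
```

```bash
python3 -c "
from m import *
rel([])"
```

```text
t 13.85 pos [ 0.651  -0.2108  0.0707] az 39.95 z [ 0.004  0.002 -1.   ] w 0.0119 F [-0.   5.5  9.6] T [ 1.18 -0.11  0.17] gf 62.8 q [-0.27  0.62  0.74  1.58 -0.45  1.12  1.27]
```

Request:
{"op": "play_rows", "data": {"plan": [[[0.02,0.02,-0.03],1,8],[[0.02,0.02,-0.03],2,8],[[0.02,0.02,-0.03],3,8],[[0.02,0.02,-0.03],3.6,8],[[0.02,0.02,-0.03],4.1,8],[[0.02,0.02,-0.03],4.1,8]]}}

```text
clock: 14.6
ee_pos: [0.6518, -0.2102, 0.0708]
tool_rot: [0.002, 0.576, 0.817, 0.002]
force: [6.7, 3.0, 1.2]
gripper_width: 0.0118
gripper_force: 61.6
```

```bash
python3 -c "
from m import *
rel([])"
```

```text
t 14.6 pos [ 0.6518 -0.2102  0.0708] az 19.6 z [ 0.005  0.001 -1.   ] w 0.0118 F [6.7 3.  1.2] T [ 0.48 -1.38  0.13] gf 61.6 q [-0.32  0.65  0.82  1.58 -0.51  1.13  0.96]
```

Request:
{"op": "play_rows", "data": {"plan": [[[0.02,0,0],0.3,8],[[0.02,0,0],0.3,8],[[0.02,0,0],0.3,8]]}}

```text
clock: 14.98
ee_pos: [0.6518, -0.2101, 0.0708]
tool_rot: [0.002, 0.587, 0.81, 0.002]
force: [7.9, 0.7, -0.3]
gripper_width: 0.0114
gripper_force: 61.3
```

```bash
python3 -c "
from m import *
rel([])"
```

```text
t 14.97 pos [ 0.6518 -0.2101  0.0708] az 18.12 z [ 0.005  0.    -1.   ] w 0.0114 F [ 7.9  0.7 -0.3] T [ 0.12 -1.83  0.17] gf 61.3 q [-0.32  0.65  0.82  1.58 -0.52  1.13  0.93]
```

Request:
{"op": "play_rows", "data": {"plan": [[[0,0,0],0.3,8],[[0,0,0],0.6,8],[[0,0,0],0.6,8],[[0,0,0],0.6,8]]}}

```text
clock: 15.48
ee_pos: [0.6519, -0.2101, 0.0708]
tool_rot: [0.002, 0.607, 0.794, 0.002]
force: [8.2, 0.6, -2.1]
gripper_width: 0.0115
gripper_force: 62.3
```

```bash
python3 -c "
from m import *
rel([])"
```

```text
t 15.47 pos [ 0.6519 -0.2101  0.0708] az 15.2 z [ 0.005 -0.    -1.   ] w 0.0115 F [ 8.2  0.6 -2.1] T [-0.01 -1.8   0.93] gf 62.3 q [-0.33  0.66  0.83  1.58 -0.52  1.14  0.89]
```

Torque rose from 0.17 to 0.93 N m at 74.7°, so the dial is at the stop. I'll check numerically that the cup hasn't moved, then hand in.

Run:
```python
from workcell import cams,manip
import pickle,cv2,numpy as np
o=pickle.load(open("c1.pkl","rb"))["side"]["frame"];n=cams.snapshot("side")["frame"]
sl=np.s_[185:232,255:290]
a,b=[cv2.GaussianBlur(x[sl],(0,0),1).astype(float) for x in(o,n)]
print(np.abs(a-b).mean(), cv2.phaseCorrelate(a.mean(2),b.mean(2)))
if np.abs(a-b).mean()<6: print(manip.job_done())
```

```text
0.8786220871327254 ((0.029013204817598393, 0.007745503010390564), 1.0026104718237212)
the job is handed in; nothing more can be done
None
```

The cup hangs centred under the spout, released before the dial was touched, and I handed the job in at about 15.5 s with the gripper holding the dial against its stop in the third position (stop judged from a 0.17 to 0.93 N m torque rise at 74.7°, not seen by camera).

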